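# Jolt the mortar flow table with its hand crank

### The job

Take the crank with the red knob, fit its square socket fully down onto the upright square shaft of the blue flow table, and with it wind the shaft two full turns clockwise as seen from above. Then let go and leave the crank sitting on the shaft.

Things in the scene. Friction and masses are not known exactly. Their poses are not given: they have to be found in the camera images.
- crank_knob (a point): Centre of the crank's upright red knob (26 mm round, 50 mm tall): the place to grip. 70 mm from the socket axis, 68 mm above the crank's underside; the knob starts 43 mm above it, over a flat arm. x runs from socket to knob, z up. It spins on its upright axis with slight drag (0.03 N m): the arm keeps its angle while carried, yet turns in the hand when wound. Crank 0.2 kg, level on bench.
- crank_socket (a point): Centre of the underside of the crank's dark hub (42 mm square, 40 mm tall), at the mouth of its square socket: 20 mm wide, 33 mm deep, sides parallel to the arm. x along the arm to the knob (its axis at x = 70 mm), z up. Fully home it lies at drive_seat. A thin bolt under the knob reaches down to underside height. The crank with a blue knob and round brass hub is not for this machine.
- drive_seat (a point): Top centre of the brass collar (52 mm round, 83 mm above the bench) on which the hub rests; turns with the shaft. Square shaft: 16 mm wide, sides along x and y here, straight for 20 mm above the collar, then 10 mm taper. Loose fit: 2 mm, 15 degrees. Fixed blue machine; its disc (254 mm wide, 186 mm high, 50 mm cone on it) is centred 307 mm from the shaft, left or far left of it seen from the robot.
- drive (a joint): Angle of the shaft, rad: 0 at the start, growing clockwise seen from above, 6.28 for each full turn. Steady friction of about 0.12 N m, no spring; it stays where it is left. The loose socket lets it lag the crank by up to about 0.6 rad.

How it is judged:
By the outcome, as a careful person would: the job done as asked, in the order asked, and still so for the second after the job is handed in, with the robot touching nothing.
It also fails if it takes over 72 s, if anything falls off the work surface, if the arm or the gripper's body presses on something with over 40 N, if the wrist force passes 120 N, or if a joint passes its speed limit or range.

### The arm

A 7-joint arm with a two-finger parallel gripper is mounted at the origin on the work surface. World frame = base frame: x ahead of the robot, y to its left, z up, the work surface at z = 0. Lengths are in m, angles in rad, forces in N, time in s.
With the tool pointing down it reaches from about 0.425 to 0.925 m from the base axis. Payload 6.8 kg.
Tool frame: the origin (TCP) lies at the very end of the fingers, on their centre line; the grasp point (between the pads) lies 19 mm behind it; z points along the fingers, y is the line along which they close (so a half turn about z gives the same grasp; the last joint's range is limited). The gripper opens to 85 mm and grips with 20 to 120 N. Pads are 22 mm wide; open, the fingers measure 114 mm over their backs; the gripper's body (76 mm by 85 mm) begins 54 mm behind the grasp point. The pads swing forward as they close: fully open they stand 13 mm farther back than shut.
Start: joints at [1.046, 0.477, 0.022, 1.555, -0.011, 1.109, -0.083], TCP at [0.273, -0.617, 0.231] pointing down, gripper open.
Joint ranges: [-2.96, 2.96], [-0.34, 2.1], [-1.41, 1.46], [0.24, 2.44], [-1.37, 4.51], [0.17, 1.92], [-2.96, 2.96]. Speed limits (rad/s): [2.39, 2.39, 3.14, 3.14, 3.14, 3.14, 3.14].

### API

Orientations are given as a unit quaternion [w, x, y, z].
In Python, from station import get_obs, read_camera, hand_in gives the robot as it stands.
- The arm moves only by the tool arm_command, never from a script. Its argument "commands" is one flat list of numbers, 7 for each row, row after row: the shift along the tool's x, y, z in m, then the turn, a rotation vector about the tool's x, y, z in degrees, then the opening, from 0 (shut) to 1 (fully open). In form: [tx, ty, tz, rx, ry, rz, fingers, tx, ty, tz, rx, ry, rz, fingers, ...]. A call has 1 to 8 rows; each row is the pose to reach, as a shift and turn from the pose commanded when the call began, along the tool's axes at that moment; what a row does not reach only later rows make up. A row lasts 1/10 s, in which the tool goes at most 50 mm and 8.59 degrees, less where a joint would pass 70% of its speed; a pose out of reach is approached as far as the arm can. A call with a gripper value outside its range is refused whole. The fingers move at their own pace and stop on an object; "force" is the grip in N (left out, the last holds). Time passes only in rows, so rows that repeat a pose let the fingers close. It gives the time, the measured TCP pose, the force, the opening and the grip force at its end, in the units of the state.
- get_obs(): the state, without advancing time (a new reading comes with each control period).
- read_camera(name): name is "scene" or "side" or "wrist"; returns a dict with "img" (420x560x3 uint8, red, green, blue), "camera_matrix" (3x3 intrinsics, pixels), "pose" (4x4, takes a point from camera to world coordinates). Camera axes: x right, y down, z forward; pixel columns grow to the right and rows downward; lengths in m; the calibration is good to about 2 mm. A picture is of the moment at which its call begins. There is no depth.
- hand_in(): hands the job in; it is judged then, once.
The state is a dict: "t": time; "q": joint angles; "joint_vel": joint speeds; "joint_torque": joint torques, N m; "eef_pos": TCP position; "tool_rot": TCP orientation; "contact_force": force on the tool from outside, world axes, zero at the start; "torque": the same for the moment, N m; "gripper_width": opening from 0.0 (shut) to 1.0 (fully open); "grasp_force": force on a finger pad.
Only numpy, scipy, OpenCV 4.12 (cv2) and the standard library are available. Lean on these libraries where they do the work, as an engineer would, in place of code of your own. Each camera call takes 0.05 s, during which the arm holds its last target. There are 200 camera calls.

## Working session

There is one attempt and no reset: what is moved stays moved. The work goes in short steps, Python scripts to look and compute and a tool call to move; the robot and the scene stay as the last step left them, time stands still between calls to the robot, and variables do not carry over. Pictures are saved under pics/ and viewed, at most 12 in all, crops included, and the job is handed in when it is done.

Besides the shell and the picture viewer there is one more tool, called after "Request:" in YAML: its name, and indented under it one key for each argument. arm_command: Moves the arm, as the interface text tells. Its arguments: {"type":"object","properties":{"commands":{"type":"array","items":{"type":"number"}},"force":{"type":"number"}},"required":["commands"]}

```bash
mkdir -p pics
cat > h.py <<'E'
import numpy as np, cv2
from station import get_obs, read_camera, hand_in
def snap(n,f):
    d=read_camera(n); cv2.imwrite(f'pics/{f}.png',d['img'][:,:,::-1]); return d
def ray(d,u,v):
    K,P=np.array(d['camera_matrix']),np.array(d['pose'])
    r=P[:3,:3]@np.linalg.inv(K)@np.array([u,v,1.]); return P[:3,3],r/np.linalg.norm(r)
def onz(d,u,v,z):
    o,r=ray(d,u,v); return o+r*(z-o[2])/r[2]
def proj(d,p):
    K,P=np.array(d['camera_matrix']),np.array(d['pose'])
    c=P[:3,:3].T@(np.array(p)-P[:3,3]); c=K@c; return c[:2]/c[2]
def tri(a,pa,b,pb):
    o1,r1=ray(a,*pa);o2,r2=ray(b,*pb)
    A=np.array([r1,-r2]).T; s=np.linalg.lstsq(A,o2-o1,rcond=None)[0]
    p,q=o1+s[0]*r1,o2+s[1]*r2; return (p+q)/2,np.linalg.norm(p-q)
def blobs(img,lo,hi,mn=40):
    h=cv2.cvtColor(img,cv2.COLOR_RGB2HSV); m=cv2.inRange(h,lo,hi)
    n,l,s,c=cv2.connectedComponentsWithStats(m); return [(c[i].round(1),s[i]) for i in range(1,n) if s[i][4]>mn],l
E
python3 - <<'E'
from h import *
o=get_obs();print(o['eef_pos'],o['tool_rot'],o['t'])
import cv2
I=[]
for n in('scene','side'):
    d=snap(n,n+'0');I.append(d['img']);print(n,np.round(d['pose'],3).tolist(),np.round(d['camera_matrix'],1).tolist())
    for lo,hi in(((0,130,60),(6,255,255)),((174,130,60),(180,255,255))):
        for c,s in blobs(d['img'],lo,hi)[0]:print(c,s)
E
```

```text
[ 0.27298707 -0.61667764  0.23032397] [-8.93616864e-04  9.78363075e-01  2.06893287e-01 -2.48917479e-04] 0.0
scene [[-0.832, 0.455, -0.319, 0.752], [0.555, 0.666, -0.499, 0.338], [-0.014, -0.592, -0.806, 0.714], [0.0, 0.0, 0.0, 1.0]] [[392.9, 0.0, 274.2], [0.0, 392.9, 206.5], [0.0, 0.0, 1.0]]
[239.3 213. ] [233 203  13  22 215]
side [[0.682, -0.458, 0.571, 0.062], [-0.731, -0.413, 0.543, -0.471], [-0.013, -0.787, -0.616, 0.562], [0.0, 0.0, 0.0, 1.0]] [[424.3, 0.0, 278.8], [0.0, 424.3, 209.9], [0.0, 0.0, 1.0]]
[313.8 210.7] [308 198  14  27 309]
```

View pics/scene0.png

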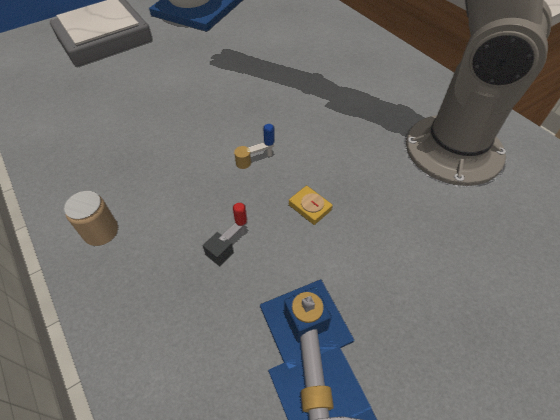

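View pics/side0.png

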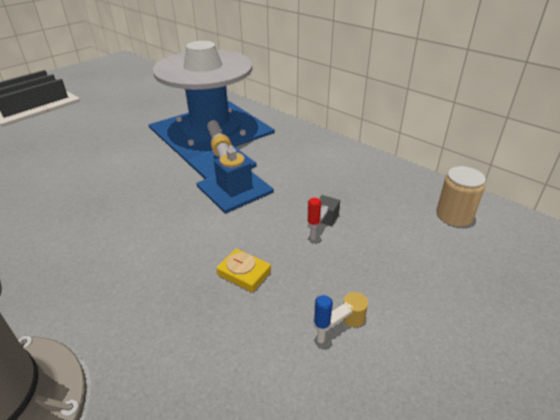

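The scene view shows the red knob at (239,213), the dark hub at (218,248) and the shaft and collar at (308,305). In the side view the knob is at (314,211), the hub at (327,210) and the collar at (232,158).

Run:
```python
from h import *
a=read_camera('scene');b=read_camera('side')
print('knob',tri(a,(239.3,213.5),b,(314,211)))
for d,n in((a,'scene'),(b,'side')):
    for k,lo,hi in(('dark',(0,0,0),(180,110,75)),('brass',(12,110,80),(28,255,255))):
        for c,s in blobs(d['img'],lo,hi,60)[0]:print(n,k,c,s)
ims=[cv2.resize(a['img'][190:340,190:340],(400,400),interpolation=2),cv2.resize(b['img'][120:270,200:350],(400,400),interpolation=2)]
cv2.imwrite('pics/z.png',np.hstack(ims)[:,:,::-1])
```

```text
knob (array([ 0.56324915, -0.08727063,  0.06675162]), np.float64(0.0016467164821021756))
scene dark [483.3  82.9] [ 417    0  128  158 9340]
scene dark [108.7  46.8] [  53   26   99   41 1339]
scene dark [410.7 128.7] [405 117  18  23  61]
scene dark [421.3 165. ] [406 141  39  41 141]
scene dark [217.9 249.2] [203 233  31  33 606]
scene brass [551.5  61.4] [543  54  17  17  94]
scene brass [546.   75.1] [531  67  29  19  84]
scene brass [532.6  99.7] [515  89  35  22  88]
scene brass [242.1 157.1] [235 146  16  23 279]
scene brass [308.8 205.4] [289 186  44  39 640]
scene brass [307.1 307.8] [292 292  31  31 559]
scene brass [316.4 397.6] [302 386  31  26 648]
side dark [29.4 92.4] [   0   71   67   46 1958]
side dark [331.  216.1] [321 203  18  23 197]
side dark [ 20.7 372.5] [   0  315   56  105 2625]
side brass [219.  141.7] [211 135  20  21 172]
side brass [231.6 160.6] [220 154  24  13 182]
side brass [245.  272.7] [217 249  54  43 999]
side brass [356.  308.8] [344 293  24  34 578]
```

View pics/z.png

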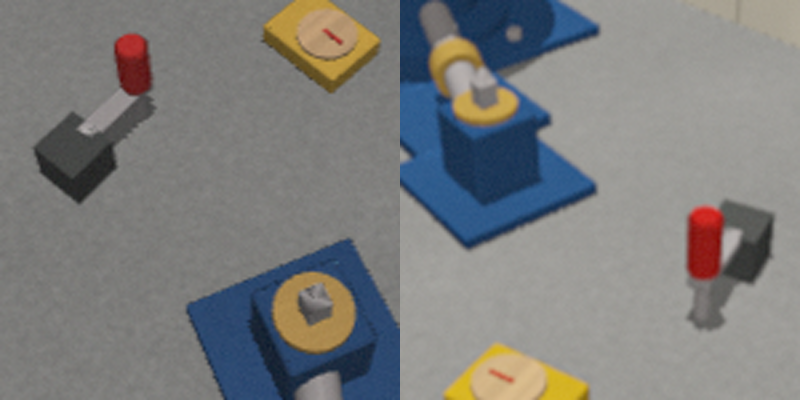

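Run:
```python
from h import *
a=read_camera('scene');b=read_camera('side')
print('seat',onz(a,307.5,307,.083),onz(b,232.2,159.,.083),tri(a,(307.5,307),b,(232.2,159)))
k=tri(a,(239.3,213.5),b,(314,211))[0];h=onz(a,218.5,244.7,.04)
print('hub',h,'dist',np.hypot(*(h-k)[:2]),'ang hub->knob',np.degrees(np.arctan2(*(k-h)[1::-1])))
# disc direction check: silver cone top in side view
print('disc',onz(b,203,68,.186), onz(b,200,52,.236))
from scipy.spatial.transform import Rotation as R
o=get_obs();q=o['tool_rot'];m=R.from_quat(np.r_[q[1:],q[0]]).as_matrix();print(m.round(3));
w=read_camera('wrist');print(np.round(w['pose'],3).tolist(),w['camera_matrix'].round(0).tolist(), (m.T@(w['pose'][:3,3]-o['eef_pos'])).round(3))
```

```text
seat [0.57213955 0.15268997 0.083     ] [0.56875162 0.14758911 0.083     ] (array([0.5715812 , 0.15160579, 0.08007915]), np.float64(0.0007119826141139431))
hub [ 0.62927284 -0.0633374   0.04      ] dist 0.07022768476531668 ang hub->knob -160.0746956877094
disc [0.70728546 0.39858308 0.186     ] [0.68603268 0.37397699 0.236     ]
[[ 0.914  0.405 -0.   ]
 [ 0.405 -0.914  0.001]
 [-0.    -0.001 -1.   ]]
[[0.405, -0.875, -0.265, 0.341], [-0.914, -0.388, -0.117, -0.586], [-0.0, 0.29, -0.957, 0.373], [0.0, 0.0, 0.0, 1.0]] [[313.0, 0.0, 279.0], [0.0, 313.0, 212.0], [0.0, 0.0, 1.0]] [ 0.074 -0.001 -0.142]
```

Run:
```python
from h import *
a=read_camera('scene');b=read_camera('side')
A=lambda d,p,q,z:print(np.degrees(np.arctan2(*(onz(d,*q,z)-onz(d,*p,z))[1::-1])).round(1), onz(d,*p,z).round(3),onz(d,*q,z).round(3))
A(a,(261.2,304.4),(321.2,280),.01);A(a,(321.2,280),(340,321.2),.01);A(b,(226.2,212.6),(273.9,189.8),.01)
d=a['img'];h=cv2.cvtColor(d,cv2.COLOR_RGB2HSV)
for n,x in(('s',a),('d',b)):
    m=cv2.inRange(cv2.cvtColor(x['img'],cv2.COLOR_RGB2HSV),(100,110,40),(125,255,255));
    if n=='s': m[:250]=0
    c=max(cv2.findContours(m,0,2)[0],key=cv2.contourArea);p=cv2.approxPolyDP(c,3,True)[:,0];print(n,p.tolist());
    for i in range(len(p)):
        q=p[(i+1)%len(p)]
        if np.hypot(*(q-p[i]))>30:A(x,p[i],q,.01)
```

```text
169.2 [0.62  0.078 0.01 ] [0.496 0.102 0.01 ]
75.4 [0.496 0.102 0.01 ] [0.518 0.186 0.01 ]
-7.9 [0.492 0.09  0.01 ] [0.619 0.073 0.01 ]
s [[260, 305], [284, 361], [269, 372], [288, 419], [308, 419], [300, 406], [304, 378], [299, 336], [311, 328], [318, 330], [324, 380], [332, 389], [334, 408], [329, 416], [376, 419], [339, 348], [353, 339], [320, 280]]
79.5 [0.623 0.078 0.01 ] [0.643 0.187 0.01 ]
79.7 [0.674 0.187 0.01 ] [0.688 0.264 0.01 ]
-119.1 [0.631 0.228 0.01 ] [0.596 0.166 0.01 ]
59.3 [0.562 0.177 0.01 ] [0.605 0.25  0.01 ]
142.9 [0.631 0.296 0.01 ] [0.572 0.341 0.01 ]
-100.4 [0.572 0.341 0.01 ] [0.55  0.223 0.01 ]
-99.9 [0.52  0.224 0.01 ] [0.498 0.101 0.01 ]
-10.2 [0.498 0.101 0.01 ] [0.623 0.078 0.01 ]
d [[186, 90], [190, 111], [180, 115], [180, 122], [174, 117], [149, 125], [205, 178], [197, 185], [225, 212], [271, 192], [250, 171], [255, 163], [235, 146], [273, 129], [227, 101], [224, 87]]
-101.3 [0.612 0.559 0.01 ] [0.546 0.226 0.01 ]
-100.7 [0.515 0.217 0.01 ] [0.492 0.094 0.01 ]
-10.7 [0.492 0.094 0.01 ] [0.609 0.072 0.01 ]
-3.7 [0.695 0.285 0.01 ] [0.83  0.277 0.01 ]
80.3 [0.83  0.277 0.01 ] [0.871 0.516 0.01 ]
142.9 [0.94  0.609 0.01 ] [0.84  0.685 0.01 ]
```

Request:
arm_command:
  commands: [0.48, -0.367, 0, 0, 0, 0, 1, 0.48, -0.367, 0, 0, 0, 0, 1, 0.48, -0.367, 0, 0, 0, 0, 1, 0.48, -0.367, 0, 0, 0, 0, 1, 0.48, -0.367, 0, 0, 0, 0, 1, 0.48, -0.367, 0, 0, 0, 0, 1, 0.48, -0.367, 0, 0, 0, 0, 1, 0.48, -0.367, 0, 0, 0, 0, 1]
  force: 40

```text
t: 1.25
eef_pos: [0.4662, -0.2647, 0.2317]
tool_rot: [0.0, 0.978, 0.207, 0.0]
contact_force: [1.2, 0.3, 0.4]
gripper_width: 1.001
grasp_force: 0.0
```

Request:
arm_command:
  commands: [0.161, -0.123, 0, 0, 0, 0, 1, 0.161, -0.123, 0, 0, 0, 0, 1, 0.161, -0.123, 0, 0, 0, 0, 1, 0.161, -0.123, 0, 0, 0, 0, 1, 0.161, -0.123, 0, 0, 0, 0, 1, 0.161, -0.123, 0, 0, 0, 0, 1, 0.161, -0.123, 0, 0, 0, 0, 1]

```text
t: 1.95
eef_pos: [0.5623, -0.0904, 0.2312]
tool_rot: [0.0, 0.979, 0.206, -0.0]
contact_force: [-0.1, -0.3, -0.5]
gripper_width: 1.003
grasp_force: 0.0
```

Run:
```python
from h import *
o=get_obs();print(o['eef_pos'])
w=snap('wrist','w1')
for lo,hi in(((0,130,60),(6,255,255)),((174,130,60),(180,255,255))):
    for c,s in blobs(w['img'],lo,hi)[0]:print('red',c,s)
for c,s in blobs(w['img'],(0,0,0),(180,110,75),100)[0]:print('dark',c,s)
print('pred knob top',proj(w,(.5635,-.087,.093)),'center',proj(w,(.5635,-.087,.068)),'hub',proj(w,(.629,-.0633,.04)))
a=read_camera('side');print('blue',onz(a,323,311,.068))
```

```text
[ 0.56233908 -0.09039525  0.23118129]
red [277.3 194.5] [265 178  26  33 542]
dark [21.  19.4] [  3   0  36  39 215]
dark [517.4  63.7] [491  40  55  33 241]
dark [25.5 79.8] [  2  64  38  30 455]
dark [137.1 121.6] [109  70  55 100 292]
dark [287.3 118.5] [ 265   97   46   47 1528]
dark [284.3 336.8] [    0   150   560   270 50908]
dark [251.3 189.7] [235 177  36  27 615]
dark [340.  329.4] [325 309  30  49 474]
pred knob top [277.35195871 198.29850772] center [277.48620327 192.0654423 ] hub [282.13814119 119.2498679 ]
blue [ 0.38864995 -0.24559098  0.068     ]
```

View pics/w1.png

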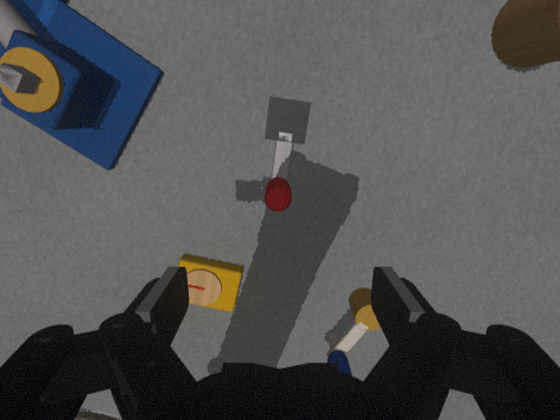

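The wrist view shows the knob at (277,194), the hub at (288,119) and the shaft at the left at (15,78), with its collar at (30,80).

Run:
```python
from h import *
w=read_camera('wrist');im=w['img']
m=cv2.inRange(cv2.cvtColor(im,cv2.COLOR_RGB2HSV),(0,0,0),(180,110,75));m[150:]=0;m[:,:255]=0;m[:,320:]=0
c=max(cv2.findContours(m,0,2)[0],key=cv2.contourArea);r=cv2.minAreaRect(c);bx=cv2.boxPoints(r);print(bx.tolist())
W=np.array([onz(w,*p,.04) for p in bx]);h=W.mean(0);print('hub',h,'sides',[(np.degrees(np.arctan2(*(W[i]-W[i-1])[1::-1])).round(1),np.linalg.norm(W[i]-W[i-1]).round(3)) for i in range(4)])
k=onz(w,277.3,194.5,.077);print('knob',k,np.hypot(*(h-k)[:2]),np.degrees(np.arctan2(*(k-h)[1::-1])))
```

```text
[[263.39556884765625, 138.09939575195312], [269.09130859375, 96.33062744140625], [309.83367919921875, 101.88641357421875], [304.137939453125, 143.65518188476562]]
hub [ 0.62977055 -0.06858909  0.04      ] sides [(np.float64(106.1), np.float64(0.043)), (np.float64(14.9), np.float64(0.041)), (np.float64(-73.6), np.float64(0.041)), (np.float64(-162.9), np.float64(0.041))]
knob [ 0.56305659 -0.08756922  0.077     ] 0.06936135952843733 -164.1189432547305
```

Request:
arm_command:
  commands: [0, 0, 0.05, 0, 0, 0, 1, 0, 0, 0.1, 0, 0, 0, 1, 0, 0, 0.14, 0, 0, 0, 1, 0, 0, 0.165, 0, 0, 0, 1, 0, 0, 0.18, 0, 0, 0, 1, 0, 0, 0.18, 0, 0, 0, 1]

```text
t: 2.7
eef_pos: [0.5615, -0.0896, 0.0497]
tool_rot: [-0.0, 0.978, 0.206, -0.002]
contact_force: [-0.7, -0.5, 1.2]
gripper_width: 0.998
grasp_force: 0.0
```

Run:
```python
from h import *
w=snap('wrist','w2');o=get_obs();print(o['eef_pos'],o['contact_force'],proj(w,o['eef_pos']),proj(w,o['eef_pos']+[0,0,.044]))
for c,s in blobs(w['img'],(0,130,40),(6,255,255))[0]:print('red',c,s)
```

```text
[ 0.56273485 -0.08947877  0.05127957] [ 0.25168639 -0.47475943  0.08744738] [281.94373751 270.83167152] [282.75825393 328.19246616]
red [277.7 296.9] [ 244  242   67  103 3975]
```

View pics/w2.png

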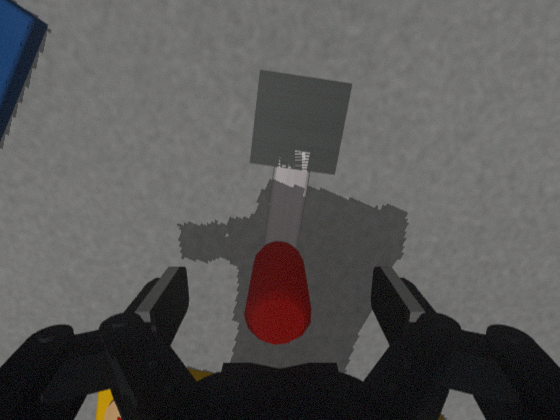

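The red knob stands between the open pads, its top near (278,312) and slightly ahead of the finger line. The hub is at (300,122).

Run:
```python
from h import *
w=read_camera('wrist');o=get_obs();print(o['eef_pos'])
m=cv2.inRange(cv2.cvtColor(w['img'],cv2.COLOR_RGB2HSV),(0,130,40),(6,255,255))
print([(r,np.where(m[r])[0][[0,-1]].tolist()) for r in range(290,346,6)])
for v in(310,314):
  p=onz(w,278,v,.093);print(p,(p-o['eef_pos'])@[.914,.405,0],(p-o['eef_pos'])@[.405,-.914,0])
W=np.array([onz(w,*p,.04) for p in((262,70),(352,84),(336,174),(250,162))]);print(W.mean(0),[np.degrees(np.arctan2(*(W[i]-W[i-1])[1::-1])).round(1) for i in range(4)])
```

```text
[ 0.5636548  -0.08930223  0.05230663]Traceback (most recent call last):
  File "<stdin>", line 4, in <module>
IndexError: index 0 is out of bounds for axis 0 with size 0
```

Run:
```python
from h import *
w=read_camera('wrist');o=get_obs();print(o['eef_pos'])
for v in(308,314):
  p=onz(w,278,v,.093);print(p,(p-o['eef_pos'])@[.914,.405,0],(p-o['eef_pos'])@[.405,-.914,0])
W=np.array([onz(w,*p,.04) for p in((262,70),(352,84),(336,174),(250,162))]);print(W.mean(0),[np.degrees(np.arctan2(*(W[i]-W[i-1])[1::-1])).round(1) for i in range(4)])
```

```text
[ 0.56410196 -0.08921646  0.05282854]
[ 0.56869787 -0.08554265  0.093     ] 0.005688555554991356 -0.0014965136976057215
[ 0.56633005 -0.08658507  0.093     ] 0.003102186165402491 -0.0015027096739381014
[ 0.63212644 -0.06882995  0.04      ] [np.float64(14.9), np.float64(-74.3), np.float64(-163.2), np.float64(105.9)]
```

Request:
arm_command:
  commands: [0.003, -0.001, 0.002, 0, 0, 0, 1, 0.003, -0.001, 0.002, 0, 0, 0, 0, 0.003, -0.001, 0.002, 0, 0, 0, 0, 0.003, -0.001, 0.002, 0, 0, 0, 0, 0.003, -0.001, 0.002, 0, 0, 0, 0, 0.003, -0.001, 0.002, 0, 0, 0, 0, 0.003, -0.001, 0.002, 0, 0, 0, 0, 0.003, -0.001, 0.002, 0, 0, 0, 0]
  force: 50

```text
t: 3.65
eef_pos: [0.5653, -0.0868, 0.0496]
tool_rot: [0.0, 0.978, 0.207, 0.0]
contact_force: [-1.3, -0.4, 3.8]
gripper_width: 0.289
grasp_force: 48.9
```

Request:
arm_command:
  commands: [0, 0, -0.03, 0, 0, 0, 0, 0, 0, -0.07, 0, 0, 0, 0, 0, 0, -0.115, 0, 0, 0, 0, 0.001, -0.04, -0.15, 0, 0, 7, 0, 0.002, -0.08, -0.16, 0, 0, 14, 0, 0.003, -0.12, -0.16, 0, 0, 20, 0, 0.003, -0.15, -0.16, 0, 0, 26, 0, 0.003, -0.163, -0.16, 0, 0, 26, 0]

```text
t: 4.45
eef_pos: [0.5002, 0.0668, 0.209]
tool_rot: [-0.0, 1.0, -0.017, -0.001]
contact_force: [0.0, -0.0, -1.2]
gripper_width: 0.292
grasp_force: 49.6
```

Run:
```python
from h import *
w=snap('wrist','w3');o=get_obs();print(o['eef_pos'],o['tool_rot'],o['contact_force'])
print(proj(w,(.571,.1515,.083)))
for c,s in blobs(w['img'],(12,110,60),(28,255,255),200)[0]:print('brass',c,s)
```

```text
[0.50008734 0.06746094 0.20898696] [-4.89837244e-04  9.99885446e-01 -1.51133146e-02 -6.65428946e-04] [-1.32875069  2.04614896 -2.27753554]
[174.80775983 124.49132516]
brass [40.5 45.4] [  13   16   70   68 2558]
brass [178.4 123.7] [ 146   92   64   65 2606]
brass [552.9 213. ] [544 197  16  32 371]
brass [388.9 261.5] [ 350  231   77   63 3491]
```

View pics/w3.png

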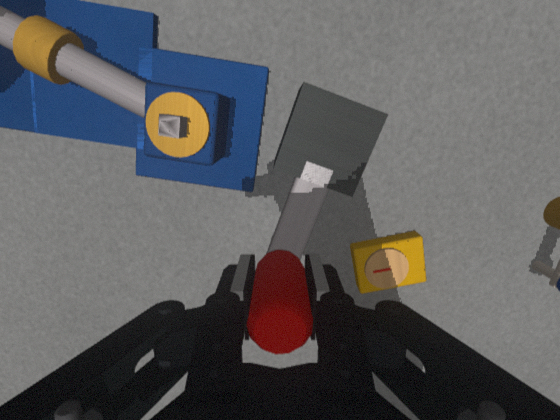

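The hub's corners are at (303,84), (386,113), (355,194) and (275,162). The collar is at (178,124) and the shaft tip at (170,126). The crank arm looks turned more than planned.

Run:
```python
from h import *
w=read_camera('wrist');o=get_obs();print(o['eef_pos'])
W=np.array([onz(w,*p,.2) for p in((303,84),(386,113),(355,194),(275,162))]);print('hub',W.mean(0),[(np.degrees(np.arctan2(*(W[i]-W[i-1])[1::-1])).round(1),np.linalg.norm(W[i]-W[i-1]).round(3)) for i in range(4)])
k=onz(w,280,320,.253);print('knob',k)
print('seat',onz(w,177.8,124.3,.083))
cv2.imwrite('pics/z3.png',cv2.resize(w['img'][80:170,130:230],(800,600) and (660,594),interpolation=cv2.INTER_CUBIC)[:,:,::-1])
```

```text
[0.50114064 0.06524154 0.20897012]
hub [0.56292017 0.04270659 0.2       ] [(np.float64(-21.7), np.float64(0.037)), (np.float64(-109.6), np.float64(0.04)), (np.float64(161.5), np.float64(0.04)), (np.float64(66.5), np.float64(0.043))]
knob [0.50317662 0.06793161 0.253     ]
seat [0.57059737 0.15000932 0.083     ]
```

View pics/z3.png

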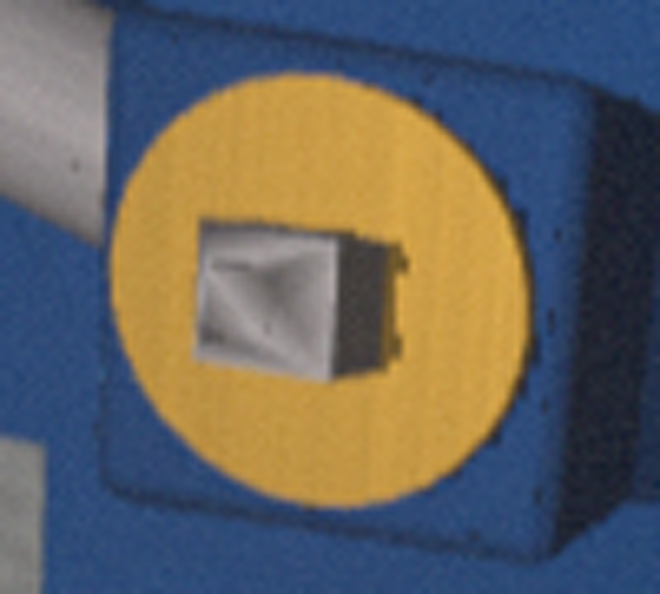

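Request:
arm_command:
  commands: [-0.001, -0.012, 0, 0, 0, -2, 0, -0.002, -0.026, 0, 0, 0, -4, 0, -0.003, -0.042, 0, 0, 0, -6, 0, -0.004, -0.058, 0, 0, 0, -8, 0, -0.005, -0.074, 0, 0, 0, -9.5, 0, -0.005, -0.086, 0, 0, 0, -10.5, 0, -0.005, -0.0945, 0, 0, 0, -11, 0, -0.005, -0.0945, 0, 0, 0, -11, 0]

```text
t: 5.35
eef_pos: [0.5004, 0.1598, 0.2093]
tool_rot: [-0.0, 0.997, 0.079, 0.0]
contact_force: [-0.4, -0.0, -2.0]
gripper_width: 0.29
grasp_force: 49.6
```

Run:
```python
from h import *
w=read_camera('wrist');s=read_camera('side');c=read_camera('scene');o=get_obs();print(o['eef_pos'],o['tool_rot'])
m=cv2.inRange(cv2.cvtColor(w['img'],cv2.COLOR_RGB2HSV),(0,0,0),(180,110,85));m[205:]=0
cs=max([x for x in cv2.findContours(m,0,2)[0] if cv2.contourArea(x)>500],key=cv2.contourArea);print(cv2.boxPoints(cv2.minAreaRect(cs)).tolist())
def cr(d,p):
    u,v=proj(d,p).astype(int);u=np.clip(u,70,489);v=np.clip(v,70,349);return cv2.resize(d['img'][v-70:v+70,u-70:u+70],(260,260),interpolation=2)
cv2.imwrite('pics/z4.png',np.hstack([cr(w,(.57,.15,.2)),cr(s,(.54,.155,.15)),cr(c,(.54,.155,.15))])[:,:,::-1])
print([proj(d,(.57,.15,.2)).round() for d in(w,s,c)],[proj(d,(.54,.155,.15)).astype(int) for d in(s,c)])
```

```text
[0.50055269 0.1574346  0.20919619] [ 3.23641777e-04  9.97038522e-01  7.69029850e-02 -1.12022899e-04]
[[238.2384796142578, 197.11590576171875], [274.8484802246094, 73.20520782470703], [391.46417236328125, 107.65985107421875], [354.8541564941406, 231.570556640625]]
[array([325., 132.]), array([227., 108.]), array([312., 273.])] [array([216, 134]), array([327, 280])]
```

View pics/z4.png

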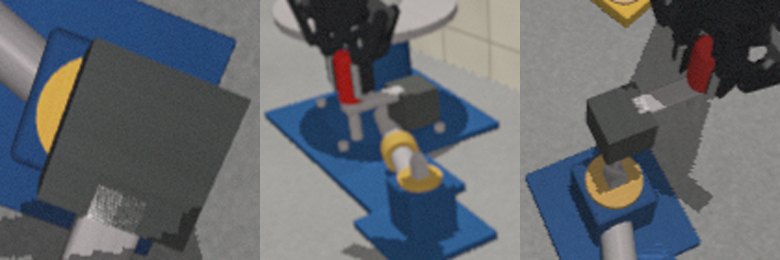

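The wrist crop shows the hub's corners at about (306,82), (390,115), (360,196) and (276,169), close to over the shaft. The side and scene crops show the crank level above the collar.

Run:
```python
from h import *
w=read_camera('wrist');o=get_obs();print(o['eef_pos'])
C=((306,82.5),(389.6,114.8),(360,195.5),(275.5,168.6))
for z in(.2,.195):
  W=np.array([onz(w,*p,z) for p in C]);print('hub',W.mean(0),[(np.degrees(np.arctan2(*(W[i]-W[i-1])[1::-1])).round(1),np.linalg.norm(W[i]-W[i-1]).round(3)) for i in range(4)])
print('knob',onz(w,280,320,.253))
# independent: hub top centre from scene crop (crop origin 257,210 scale 1.857)
c=read_camera('scene')
u,v=proj(c,(.54,.155,.15)).astype(int)
P=[(u-70+(x-520)/1.857,v-70+y/1.857) for x,y in((587,104),(630,80),(660,108),(612,133))]
W=np.array([onz(c,*p,.2) for p in P]);print('scene hub',W.mean(0),[(np.degrees(np.arctan2(*(W[i]-W[i-1])[1::-1])).round(1),np.linalg.norm(W[i]-W[i-1]).round(3)) for i in range(4)])
```

```text
[0.500592   0.15726636 0.20922055]
hub [0.56623167 0.1429882  0.2       ] [(np.float64(-10.8), np.float64(0.041)), (np.float64(-100.7), np.float64(0.041)), (np.float64(173.1), np.float64(0.04)), (np.float64(81.1), np.float64(0.044))]
hub [0.56598968 0.14210357 0.195     ] [(np.float64(-10.8), np.float64(0.042)), (np.float64(-100.7), np.float64(0.043)), (np.float64(173.1), np.float64(0.041)), (np.float64(81.1), np.float64(0.045))]
knob [0.50344837 0.15856046 0.253     ]
scene hub [0.56366274 0.14189544 0.2       ] [(np.float64(-87.3), np.float64(0.031)), (np.float64(177.5), np.float64(0.041)), (np.float64(97.2), np.float64(0.033)), (np.float64(-5.1), np.float64(0.044))]
```

Request:
arm_command:
  commands: [0.003, -0.005, 0, 0, 0, 0, 0, 0.003, -0.005, 0.015, 0, 0, 0, 0, 0.003, -0.005, 0.03, 0, 0, 0, 0, 0.003, -0.005, 0.04, 0, 0, 0, 0, 0.003, -0.005, 0.045, 0, 0, 0, 0, 0.003, -0.005, 0.05, 0, 0, 0, 0, 0.003, -0.005, 0.055, 0, 0, 0, 0, 0.003, -0.005, 0.055, 0, 0, 0, 0]

```text
t: 6.4
eef_pos: [0.5026, 0.1636, 0.1539]
tool_rot: [0.0, 0.997, 0.077, -0.0]
contact_force: [-0.2, 0.0, -1.7]
gripper_width: 0.288
grasp_force: 49.6
```

Run:
```python
from h import *
w=read_camera('wrist');s=read_camera('side');c=read_camera('scene');o=get_obs();print(o['eef_pos'],o['contact_force'],o['torque'])
def cr(d,p):
    u,v=proj(d,p).astype(int);u=np.clip(u,60,499);v=np.clip(v,60,359);return cv2.resize(d['img'][v-60:v+60,u-60:u+60],(266,266),interpolation=2)
cv2.imwrite('pics/z5.png',np.hstack([cr(w,(.57,.15,.15)),cr(s,(.55,.155,.13)),cr(c,(.55,.155,.13))])[:,:,::-1])
```

```text
[0.50293445 0.16371354 0.15462747] [-0.29133331  0.66682015 -1.43784804] [0.03309345 0.08312287 0.03619939]
```

View pics/z5.png

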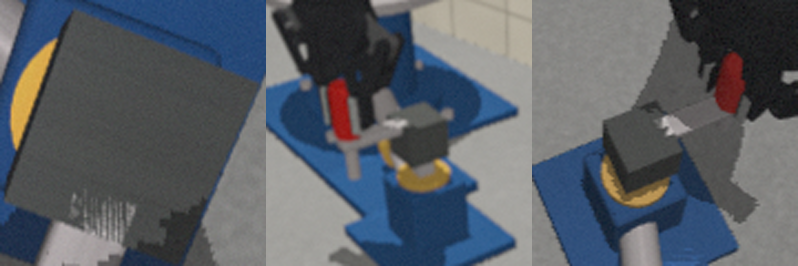

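The hub stands over the collar with the shaft tip already inside and no contact force. I'll continue down.

Request:
arm_command:
  commands: [0, 0, 0.004, 0, 0, 0, 0, 0, 0, 0.007, 0, 0, 0, 0, 0, 0, 0.01, 0, 0, 0, 0, 0, 0, 0.01, 0, 0, 0, 0]

```text
t: 6.95
eef_pos: [0.5029, 0.1635, 0.144]
tool_rot: [0.0, 0.997, 0.077, 0.0]
contact_force: [1.7, -0.3, -2.0]
gripper_width: 0.283
grasp_force: 49.6
```

Request:
arm_command:
  commands: [0.001, 0, 0.004, 0, 0, 0, 0, 0.001, 0, 0.008, 0, 0, 0, 0, 0.001, 0, 0.011, 0, 0, 0, 0, 0.001, 0, 0.011, 0, 0, 0, 0]

```text
t: 7.35
eef_pos: [0.5034, 0.1638, 0.1329]
tool_rot: [0.0, 0.997, 0.077, -0.0]
contact_force: [-0.8, -0.1, -1.4]
gripper_width: 0.288
grasp_force: 49.7
```

Request:
arm_command:
  commands: [0, 0, 0.001, 0, 0, 0, 0, 0, 0, 0.002, 0, 0, 0, 0, 0, 0, 0.003, 0, 0, 0, 0, 0, 0, 0.003, 0, 0, 0, 0]

```text
t: 7.75
eef_pos: [0.5031, 0.1646, 0.1317]
tool_rot: [-0.0, 0.997, 0.078, -0.0]
contact_force: [-7.1, -0.6, 15.1]
gripper_width: 0.29
grasp_force: 51.3
```

Run:
```python
from h import *
s=read_camera('side');c=read_camera('scene');o=get_obs();print(o['eef_pos'],o['contact_force'],o['torque'])
def cr(d,p):
    u,v=proj(d,p).astype(int);return cv2.resize(d['img'][v-50:v+50,u-50:u+50],(400,400),interpolation=2)
cv2.imwrite('pics/z6.png',np.hstack([cr(s,(.55,.155,.11)),cr(c,(.55,.155,.11))])[:,:,::-1])
```

```text
[0.50316223 0.16456572 0.13174532] [-7.34492798 -0.24585    13.02170557] [-0.20312125  1.34805895 -0.06675373]
```

View pics/z6.png

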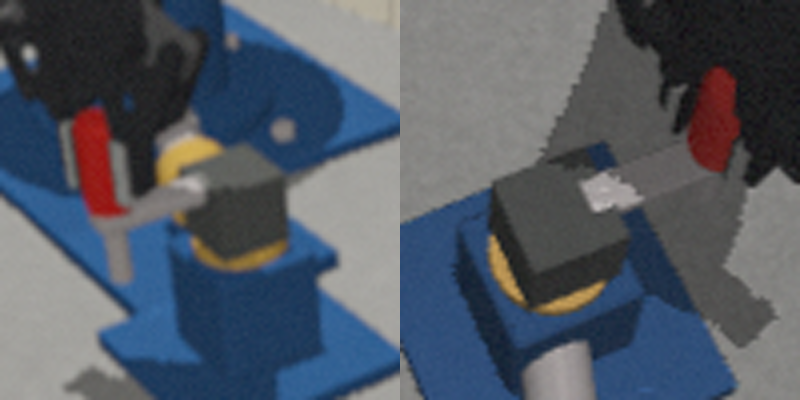

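The hub sits flush on the collar in both views, with about 13 N of downward contact. Next I'll wind.

Run:
```python
import numpy as np
def d(s,l):
    a0=np.radians(160.8-s);a=np.radians(160.8-s-np.array(l))
    return np.c_[.07*(np.cos(a)-np.cos(a0)),-.07*(np.sin(a)-np.sin(a0))].round(4).tolist()
print(0,d(0,[3,8,15,24,34,44,54,64]))
for k in range(8):print(64+80*k,d(64+80*k,range(10,81,10)))
print(704,d(704,[10,20,28,34,37,38]))
c=np.array([.5719,.1515])
for s in [0,64]+[64+80*k for k in range(1,9)]+[742]:print(s,(c+.07*np.array([np.cos(np.radians(169.7-s)),np.sin(np.radians(169.7-s))])).round(4))
```

```text
0 [[0.0013, -0.0034], [0.0038, -0.009], [0.0082, -0.0163], [0.0151, -0.0249], [0.0242, -0.033], [0.0345, -0.0395], [0.0459, -0.044], [0.0578, -0.0465]]
64 [[0.0122, -0.0004], [0.0243, 0.0014], [0.0359, 0.0052], [0.0466, 0.0109], [0.0562, 0.0185], [0.0643, 0.0276], [0.0708, 0.0379], [0.0753, 0.0493]]
144 [[0.0025, 0.0119], [0.0029, 0.0241], [0.0011, 0.0362], [-0.0027, 0.0478], [-0.0084, 0.0586], [-0.016, 0.0682], [-0.0251, 0.0763], [-0.0355, 0.0827]]
224 [[-0.0113, 0.0045], [-0.0233, 0.007], [-0.0355, 0.0074], [-0.0475, 0.0057], [-0.0591, 0.0019], [-0.0699, -0.0039], [-0.0795, -0.0115], [-0.0876, -0.0205]]
304 [[-0.0064, -0.0104], [-0.011, -0.0217], [-0.0135, -0.0336], [-0.0138, -0.0458], [-0.0121, -0.0579], [-0.0083, -0.0695], [-0.0025, -0.0803], [0.005, -0.0898]]
384 [[0.0091, -0.0081], [0.0195, -0.0146], [0.0308, -0.0191], [0.0427, -0.0216], [0.0549, -0.022], [0.067, -0.0202], [0.0786, -0.0164], [0.0894, -0.0107]]
464 [[0.0096, 0.0075], [0.0177, 0.0166], [0.0242, 0.027], [0.0287, 0.0383], [0.0312, 0.0503], [0.0316, 0.0625], [0.0298, 0.0746], [0.026, 0.0861]]
544 [[-0.0058, 0.0108], [-0.0133, 0.0203], [-0.0224, 0.0285], [-0.0328, 0.0349], [-0.0441, 0.0394], [-0.0561, 0.0419], [-0.0682, 0.0423], [-0.0803, 0.0406]]
624 [[-0.0116, -0.0038], [-0.0223, -0.0096], [-0.0319, -0.0171], [-0.0401, -0.0262], [-0.0465, -0.0366], [-0.051, -0.0479], [-0.0535, -0.0599], [-0.0539, -0.0721]]
704 [[0.0017, -0.0121], [0.0056, -0.0237], [0.01, -0.0324], [0.0141, -0.0384], [0.0164, -0.0413], [0.0172, -0.0422]]
0 [0.503 0.164]
64 [0.553  0.2189]
144 [0.635  0.1819]
224 [0.6127 0.0947]
304 [0.523  0.1014]
384 [0.5141 0.1909]
464 [0.6007 0.2153]
544 [0.6397 0.1342]
624 [0.5667 0.0817]
704 [0.5022 0.1445]
742 [0.5127 0.1889]
```

Request:
arm_command:
  commands: [0.0013, -0.0034, -0.001, 0, 0, 0, 0, 0.0038, -0.009, -0.0015, 0, 0, 0, 0, 0.0082, -0.0163, -0.0015, 0, 0, 0, 0, 0.0151, -0.0249, -0.0015, 0, 0, 0, 0, 0.0242, -0.033, -0.0015, 0, 0, 0, 0, 0.0345, -0.0395, -0.0015, 0, 0, 0, 0, 0.0459, -0.044, -0.0015, 0, 0, 0, 0, 0.0578, -0.0465, -0.0015, 0, 0, 0, 0]

```text
t: 8.65
eef_pos: [0.5547, 0.2185, 0.1318]
tool_rot: [0.001, 0.997, 0.077, -0.0]
contact_force: [-0.6, -6.5, 6.6]
gripper_width: 0.291
grasp_force: 50.7
```

Request:
arm_command:
  commands: [0.0122, -0.0004, 0, 0, 0, 0, 0, 0.0243, 0.0014, 0, 0, 0, 0, 0, 0.0359, 0.0052, 0, 0, 0, 0, 0, 0.0466, 0.0109, 0, 0, 0, 0, 0, 0.0562, 0.0185, 0, 0, 0, 0, 0, 0.0643, 0.0276, 0, 0, 0, 0, 0, 0.0708, 0.0379, 0, 0, 0, 0, 0, 0.0753, 0.0493, 0, 0, 0, 0, 0]

```text
t: 9.45
eef_pos: [0.6358, 0.1843, 0.132]
tool_rot: [-0.001, 0.997, 0.078, -0.0]
contact_force: [-3.0, 1.2, 5.5]
gripper_width: 0.291
grasp_force: 50.4
```

Request:
arm_command:
  commands: [0.0025, 0.0119, 0, 0, 0, 0, 0, 0.0029, 0.0241, 0, 0, 0, 0, 0, 0.0011, 0.0362, 0, 0, 0, 0, 0, -0.0027, 0.0478, 0, 0, 0, 0, 0, -0.0084, 0.0586, 0, 0, 0, 0, 0, -0.016, 0.0682, 0, 0, 0, 0, 0, -0.0251, 0.0763, 0, 0, 0, 0, 0, -0.0355, 0.0827, 0, 0, 0, 0, 0]

```text
t: 10.25
eef_pos: [0.6142, 0.0928, 0.1324]
tool_rot: [0.0, 0.997, 0.077, 0.001]
contact_force: [3.2, 0.7, 5.4]
gripper_width: 0.289
grasp_force: 50.4
```

Request:
arm_command:
  commands: [-0.0113, 0.0045, 0, 0, 0, 0, 0, -0.0233, 0.007, 0, 0, 0, 0, 0, -0.0355, 0.0074, 0, 0, 0, 0, 0, -0.0475, 0.0057, 0, 0, 0, 0, 0, -0.0591, 0.0019, 0, 0, 0, 0, 0, -0.0699, -0.0039, 0, 0, 0, 0, 0, -0.0795, -0.0115, 0, 0, 0, 0, 0, -0.0876, -0.0205, 0, 0, 0, 0, 0]

```text
t: 11.05
eef_pos: [0.5235, 0.1003, 0.1321]
tool_rot: [0.0, 0.997, 0.077, 0.001]
contact_force: [3.4, -0.3, 4.1]
gripper_width: 0.287
grasp_force: 50.2
```

Request:
arm_command:
  commands: [-0.0064, -0.0104, 0, 0, 0, 0, 0, -0.011, -0.0217, 0, 0, 0, 0, 0, -0.0135, -0.0336, 0, 0, 0, 0, 0, -0.0138, -0.0458, 0, 0, 0, 0, 0, -0.0121, -0.0579, 0, 0, 0, 0, 0, -0.0083, -0.0695, 0, 0, 0, 0, 0, -0.0025, -0.0803, 0, 0, 0, 0, 0, 0.005, -0.0898, 0, 0, 0, 0, 0]

```text
t: 11.85
eef_pos: [0.515, 0.19, 0.1316]
tool_rot: [0.001, 0.997, 0.077, -0.0]
contact_force: [5.4, -6.1, 5.3]
gripper_width: 0.292
grasp_force: 50.6
```

Request:
arm_command:
  commands: [0.0091, -0.0081, 0, 0, 0, 0, 0, 0.0195, -0.0146, 0, 0, 0, 0, 0, 0.0308, -0.0191, 0, 0, 0, 0, 0, 0.0427, -0.0216, 0, 0, 0, 0, 0, 0.0549, -0.022, 0, 0, 0, 0, 0, 0.067, -0.0202, 0, 0, 0, 0, 0, 0.0786, -0.0164, 0, 0, 0, 0, 0, 0.0894, -0.0107, 0, 0, 0, 0, 0]

```text
t: 12.65
eef_pos: [0.5995, 0.2159, 0.1315]
tool_rot: [0.0, 0.997, 0.078, -0.002]
contact_force: [-3.7, -0.4, 9.7]
gripper_width: 0.292
grasp_force: 51.0
```

Request:
arm_command:
  commands: [0.0096, 0.0075, 0, 0, 0, 0, 0, 0.0177, 0.0166, 0, 0, 0, 0, 0, 0.0242, 0.027, 0, 0, 0, 0, 0, 0.0287, 0.0383, 0, 0, 0, 0, 0, 0.0312, 0.0503, 0, 0, 0, 0, 0, 0.0316, 0.0625, 0, 0, 0, 0, 0, 0.0298, 0.0746, 0, 0, 0, 0, 0, 0.026, 0.0861, 0, 0, 0, 0, 0]

```text
t: 13.45
eef_pos: [0.6421, 0.1364, 0.1327]
tool_rot: [-0.001, 0.997, 0.078, 0.002]
contact_force: [4.5, 1.4, 4.4]
gripper_width: 0.291
grasp_force: 50.4
```

Request:
arm_command:
  commands: [-0.0058, 0.0108, 0, 0, 0, 0, 0, -0.0133, 0.0203, 0, 0, 0, 0, 0, -0.0224, 0.0285, 0, 0, 0, 0, 0, -0.0328, 0.0349, 0, 0, 0, 0, 0, -0.0441, 0.0394, 0, 0, 0, 0, 0, -0.0561, 0.0419, 0, 0, 0, 0, 0, -0.0682, 0.0423, 0, 0, 0, 0, 0, -0.0803, 0.0406, 0, 0, 0, 0, 0]

```text
t: 14.25
eef_pos: [0.5677, 0.08, 0.1323]
tool_rot: [0.001, 0.997, 0.076, 0.0]
contact_force: [2.1, -4.4, 8.5]
gripper_width: 0.291
grasp_force: 50.7
```

Request:
arm_command:
  commands: [-0.0116, -0.0038, 0, 0, 0, 0, 0, -0.0223, -0.0096, 0, 0, 0, 0, 0, -0.0319, -0.0171, 0, 0, 0, 0, 0, -0.0401, -0.0262, 0, 0, 0, 0, 0, -0.0465, -0.0366, 0, 0, 0, 0, 0, -0.051, -0.0479, 0, 0, 0, 0, 0, -0.0535, -0.0599, 0, 0, 0, 0, 0, -0.0539, -0.0721, 0, 0, 0, 0, 0]

```text
t: 15.05
eef_pos: [0.503, 0.1452, 0.1319]
tool_rot: [0.0, 0.997, 0.077, 0.0]
contact_force: [7.3, -2.4, 2.4]
gripper_width: 0.289
grasp_force: 50.1
```

Request:
arm_command:
  commands: [0.0017, -0.0121, 0, 0, 0, 0, 0, 0.0056, -0.0237, 0, 0, 0, 0, 0, 0.01, -0.0324, 0, 0, 0, 0, 0, 0.0141, -0.0384, 0, 0, 0, 0, 0, 0.0164, -0.0413, 0, 0, 0, 0, 0, 0.0172, -0.0422, 0, 0, 0, 0, 0, 0.0172, -0.0422, 0, 0, 0, 0, 0]

```text
t: 15.75
eef_pos: [0.5139, 0.1882, 0.1317]
tool_rot: [0.001, 0.997, 0.077, -0.0]
contact_force: [4.3, -3.4, 6.1]
gripper_width: 0.287
grasp_force: 50.6
```

Request:
arm_command:
  commands: [0.0012, -0.0014, -0.0005, 0, 0, 0, 0, 0.0024, -0.0028, -0.001, 0, 0, 0, 0, 0.0024, -0.0028, -0.001, 0, 0, 0, 0, 0.0024, -0.0028, -0.001, 0, 0, 0, 0.45, 0.0024, -0.0028, -0.001, 0, 0, 0, 0.7, 0.0024, -0.0028, -0.001, 0, 0, 0, 1, 0.0024, -0.0028, -0.001, 0, 0, 0, 1, 0.0024, -0.0028, -0.001, 0, 0, 0, 1]

```text
t: 16.55
eef_pos: [0.5149, 0.1921, 0.1326]
tool_rot: [-0.0, 0.997, 0.078, -0.0]
contact_force: [0.0, -0.6, -0.1]
gripper_width: 1.0
grasp_force: 0.0
```

Request:
arm_command:
  commands: [0, 0, -0.02, 0, 0, 0, 1, 0, 0, -0.05, 0, 0, 0, 1, 0, 0, -0.09, 0, 0, 0, 1, -0.02, 0, -0.13, 0, 0, 0, 1, -0.04, 0.03, -0.16, 0, 0, 0, 1, -0.04, 0.06, -0.17, 0, 0, 0, 1, -0.04, 0.08, -0.17, 0, 0, 0, 1, -0.04, 0.08, -0.17, 0, 0, 0, 1]

```text
t: 17.35
eef_pos: [0.4886, 0.1033, 0.3034]
tool_rot: [0.001, 0.997, 0.075, 0.001]
contact_force: [0.3, -0.0, -0.5]
gripper_width: 0.997
grasp_force: 0.0
```

Run:
```python
from h import *
s=read_camera('side');c=read_camera('scene');o=get_obs();print(o['eef_pos'],o['contact_force'],o['t'])
def cr(d,p):
    u,v=proj(d,p).astype(int);return cv2.resize(d['img'][v-60:v+60,u-60:u+60],(400,400),interpolation=2)
cv2.imwrite('pics/z7.png',np.hstack([cr(s,(.55,.155,.11)),cr(c,(.55,.155,.11))])[:,:,::-1])
R=[blobs(d['img'],(0,130,60),(6,255,255))[0] for d in(c,s)];print(R)
k,e=tri(c,R[0][0][0],s,R[1][0][0]);print(k,e,np.degrees(np.arctan2(k[1]-.1515,k[0]-.5717)))
```

```text
[0.48787355 0.10677568 0.30276518] [-0.53285204  0.89824461 -0.41290823] 17.45
[[(array([355.7, 288.6]), array([346, 276,  20,  27, 381], dtype=int32))], [(array([194.8, 134.2]), array([189, 122,  13,  25, 251], dtype=int32))]]
[0.51203437 0.19035514 0.15035869] 0.0005777102712021293 146.9272294461229
```

View pics/z7.png

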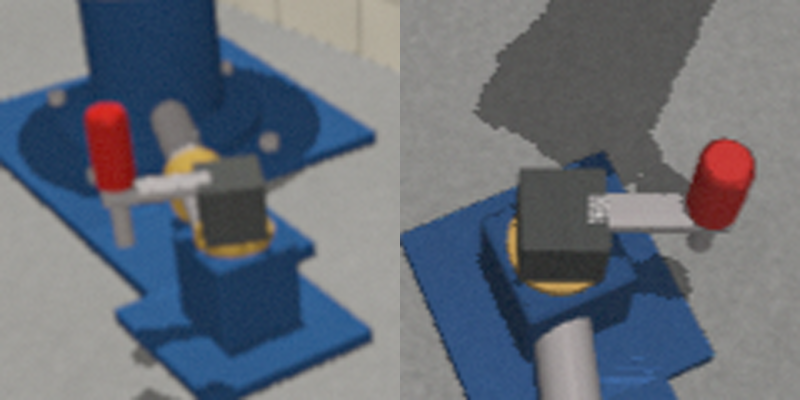

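The crank sits flush on the collar, with its knob at 0.150 m, and is released about 23° past two turns. That covers the socket's lag of about 17°.

```bash
python3 -c "from station import hand_in;print(hand_in())"
```

```text
the job is handed in; nothing more can be done
None
```

The red-knob crank is fully down on the shaft and let go, and the job is handed in: I wound the crank about 743° clockwise, so the shaft should be just past two full turns, though its own angle was worked out from the knob position and socket slack rather than seen.

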